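# Seat the flask's lid, draw it from the caddy and hold it tipped

## Task

Before the steel snack flask goes into a lunch bag, make sure that its lid holds: with the flask still standing in the wooden caddy, press its lid fully home, then grip the flask by its metal body (the lid pulls off if you lift by it), draw it up out of the caddy and tip it over by at least 45 degrees. Finish while holding it still like that in the air, with the whole flask at least 12 cm above the worktop and touching nothing but the gripper and the lid still fully home; leave the other things where they are.

Things in the scene. Friction and masses are not known exactly. Their poses are not given: they have to be found in the camera images.
- flask: slim round steel flask with a black press-on lid, tallest thing in the caddy, 0.4 kg. Origin at the centre of its underside, z axis along it towards the lid. Cylinder 44 mm across up to 142 mm, then a shoulder at 146 mm where the lid's lower edge rests when home (157 mm tall in all). Grip it round the upper body, 115 to 130 mm above its underside, so that the gripper clears the lid.
- flask_lid (a joint): how far the lid stands out of its seat, in m: 0 = fully home, 0.010 = as far out as it goes; starts 5 to 9 mm out. It slides stiffly along the flask's axis (about 2 N either way, less than the flask's weight) and stays where it is left; below 2 mm counts as home. A press of 6 to 15 N seats it.
- lid_top (a point): centre of the flat top of the flask's black lid, a disc 39 mm across and 11 mm high, slightly narrower than the flask's body. It lies 157 mm above the flask's underside when the lid is home, more by the joint value when it is not.
- caddy: light wooden caddy, fixed on the worktop: 84 mm (x) by 260 mm (y), 62 mm high at its two ends. Origin: centre of its underside. Three 50 mm round holes along its y axis, at y = -75, 0 and +75 mm, in a board whose top is 55 mm up; things in them rest on a base board 8 mm up. It holds the flask, the spice jar and the salt shaker, in any order.
- spice_jar: round glass spice jar with a black cap, 41 mm across, 105 mm tall, standing in another hole of the caddy. Origin at the centre of its underside. Leave it alone.
- shaker: round salt shaker with a grey top, 44 mm across, 90 mm tall, standing in another hole of the caddy. Origin at the centre of its underside. Leave it alone.
- mug: pale blue mug, 81 mm across, 94 mm tall, standing on the worktop left of the caddy. Origin at the centre of its underside. Leave it alone.
- tape: roll of tape lying flat, 104 mm across, 25 mm high, on the worktop near its right edge. Origin at the centre of its underside. Leave it alone.
- dish_rack: white wire dish rack, 403 x 423 mm, 117 mm high, fixed at the far left of the worktop. Origin at the centre of its underside. Leave it alone.
Things that resemble listed ones, but are neither listed nor needed, are in the scene too. Leave any blue look-alike of the flask alone.

How it is judged:
By the outcome, as a careful person would: the job done as asked, in the order asked, and still so for the second after the job is handed in, while the arm keeps its last pose, push and grip.
It also fails if it takes over 38 s, if anything falls off the work surface, if the arm or the gripper's body presses on something with over 40 N, if the wrist force passes 120 N, or if a joint passes its speed limit or range.

## Robot

A 6-joint arm with a two-finger parallel gripper is mounted at the origin on a cart in front of the work surface, level with it; the furniture and walls round the work are solid. World frame = base frame: x ahead of the robot, y to its left, z up, the work surface at z = 0. Lengths are in mm, angles in rad, forces in N, time in s.
With the tool pointing down it reaches from about 375 to 925 mm from the base axis. Payload 5.7 kg.
Tool frame: the origin (TCP) lies at the very end of the fingers, on their centre line; the grasp point (between the pads) lies 19 mm behind it; z points along the fingers, y is the line along which they close (so a half turn about z gives the same grasp; the last joint's range is limited). The gripper opens to 88 mm and grips with 3 to 60 N. Pads are 20 mm wide; open, the fingers measure 115 mm over their backs; the gripper's body (75 mm by 178 mm) begins 61 mm behind the grasp point.
Start: joints at [-1.24, 0.359, 1.51, -0, 1.272, -0.115], TCP at [258.689, -541.334, 222.623] pointing down, gripper open.
Joint ranges: [-2.97, 2.97], [-1.01, 2.36], [0.21, 2.38], [-0.96, 4.11], [0.2, 2.71], [-2.98, 2.98]. Speed limits (rad/s): [2.39, 2.39, 3.14, 3.14, 3.14, 3.14].

## Interface

Orientations are given as a unit quaternion [x, y, z, w].
In Python, from workcell import r gives the robot as it stands.
- The arm moves only by the shell command python3 -m crank 'ROWS' [FORCE]. ROWS is JSON, a list of rows, each a list of 7 numbers: the shift along the tool's x, y, z in cm, then the turn, a rotation vector about the tool's x, y, z in rad, then the opening, from -1 (shut) to 1 (fully open). In form: [[dx, dy, dz, ax, ay, az, fingers], ...]. A call has 1 to 5 rows; each row is the pose to reach, as a shift and turn from the pose commanded when the call began, along the tool's axes at that moment; what a row does not reach only later rows make up. A row lasts 1/12 s, in which the tool goes at most 41.7 mm and 7.16 degrees, less where a joint would pass 70% of its speed; a pose out of reach is approached as far as the arm can. A call with a gripper value outside its range is refused whole. The fingers move at their own pace and stop on an object; FORCE is the grip in N (left out, the last holds). Time passes only in rows, so rows that repeat a pose let the fingers close. It gives the time, the measured TCP pose, the force, the opening and the grip force at its end, in the units of the state.
- r.read_state(): the state, without advancing time (a new reading comes with each control period).
- r.get_image(name): name is "side" or "top" or "wrist"; returns a dict with "frame" (384x512x3 uint8, blue, green, red), "camera_matrix" (3x3 intrinsics, pixels), "rvec" (rotation vector, rad) and "tvec" (3), from world to camera coordinates, as OpenCV has them; the wrist camera has in their place "tool_from_camera" (4x4, takes a point from camera to tool coordinates, whose origin is the TCP and whose axes are the flange's). Camera axes: x right, y down, z forward; pixel columns grow to the right and rows downward; lengths in mm; the calibration is good to about 2 mm. A picture is of the moment at which its call begins: read the wrist's pose just before it. There is no depth.
- r.finish_job(): hands the job in; it is judged then, once.
Trained networks look in the newest picture that a camera, given by its name, has taken for a name from the list of things; names that differ only in an ending like _2 or _b are one class to them, and where a whole thing is asked for, a point or a joint stands for the part that bears it (a point fixed in the world has none). Each returns a list of dicts, best first, with "score" (0 to 1); they miss things now and then, are a little off and sometimes report something else, mostly with a low value. They report only what shows in the picture. A call takes as long as a camera call. They do not tell look-alikes from the thing itself.
- r.search_frame(camera, label): "centre" ([x, y, z] in mm, in world coordinates, good to about 4 mm: the middle of the surface that is visible of it).
- r.cut_out(camera, label): "mask" (384x512 bool, what is visible of it).
The state is a dict: "time_s": time; "joints": joint angles; "joint_velocities": joint speeds; "tau": joint torques, N m; "tool_pos": TCP position; "orientation": TCP orientation; "wrist_force": force on the tool from outside, world axes, zero at the start; "torque": the same for the moment, N m; "grip_width": finger opening in mm; "grasp_force": force on a finger pad.
Only numpy, scipy, OpenCV 4.12 (cv2) and the standard library are available. Lean on these libraries where they do the work, as an engineer would, in place of code of your own. Each camera call takes 0.05 s, during which the arm holds its last target. There are 200 camera calls.

## Working session

There is one attempt and no reset: what is moved stays moved. The work goes in short steps, Python scripts to look and compute and a shell command to move; the robot and the scene stay as the last step left them, time stands still between calls to the robot, and variables do not carry over. Pictures are saved under pics/ and viewed, at most 10 in all, crops included, and the job is handed in when it is done.

```bash
ls; mkdir -p pics
python3 - <<'E'
from workcell import r
import cv2,numpy as np
s=r.read_state();print({k:np.round(v,3).tolist() for k,v in s.items()})
ims=[]
for c in("side","top"):
    d=r.get_image(c);ims.append(d)
    cv2.imwrite(f'pics/{c}0.png',d['frame'])
    print(c,np.round(d['camera_matrix'],1).tolist(),np.round(d['rvec'],3).ravel(),np.round(d['tvec'],1).ravel())
    for l in("flask","lid_top","caddy","spice_jar","shaker","mug"):
        print(l,[(round(x['score'],2),np.round(x['centre']).tolist(),cv2.projectPoints(np.array([x['centre']],float),d['rvec'],d['tvec'],d['camera_matrix'],None)[0].round().ravel().tolist()) for x in r.search_frame(c,l)])
cv2.imwrite('pics/both0.png',cv2.resize(np.vstack([d['frame'] for d in ims]),None,fx=.78,fy=.78))
E
```

```text
pics
{'time_s': 0.0, 'joints': [-1.24, 0.359, 1.511, 0.0, 1.272, -0.115], 'joint_velocities': [-0.001, -0.001, -0.001, 0.0, -0.001, -0.001], 'tau': [0.0, -51.537, -27.073, 0.068, 0.035, -0.0], 'tool_pos': [258.49, -540.716, 221.823], 'orientation': [0.975, 0.221, -0.0, -0.001], 'wrist_force': [0.146, -0.307, 0.083], 'torque': [-0.013, -0.071, 0.04], 'grasp_force': 0.0, 'grip_width': 87.973}
side [[447.5, 0.0, 255.2], [0.0, 447.5, 194.2], [0.0, 0.0, 1.0]] [ 1.65  -1.228  0.827] [ 20.3 313.5 985.9]
flask [(0.91, [451.0, -120.0, 105.0], [345.0, 216.0]), (0.67, [633.0, -71.0, 105.0], [336.0, 193.0])]
lid_top [(0.56, [462.0, -122.0, 168.0], [348.0, 195.0]), (0.49, [640.0, -74.0, 157.0], [338.0, 177.0]), (0.47, [338.0, -75.0, 155.0], [325.0, 215.0])]
caddy [(0.57, [465.0, -115.0, 48.0], [343.0, 232.0]), (0.42, [436.0, 269.0, 58.0], [220.0, 217.0])]
spice_jar [(0.49, [520.0, 12.0, 82.0], [305.0, 209.0])]
shaker []
mug [(0.79, [435.0, 268.0, 61.0], [220.0, 216.0])]
top [[364.0, 0.0, 246.3], [0.0, 364.0, 192.8], [0.0, 0.0, 1.0]] [ 2.03  -2.192  0.222] [ 182.4  497.9 1066.1]
flask [(0.91, [464.0, -110.0, 152.0], [338.0, 195.0]), (0.72, [346.0, -59.0, 150.0], [325.0, 239.0]), (0.65, [640.0, -64.0, 129.0], [313.0, 139.0])]
lid_top [(0.74, [469.0, -116.0, 173.0], [342.0, 191.0]), (0.57, [646.0, -74.0, 157.0], [318.0, 133.0]), (0.51, [344.0, -70.0, 155.0], [329.0, 239.0])]
caddy [(0.61, [491.0, -41.0, 58.0], [307.0, 194.0])]
spice_jar [(0.73, [492.0, -46.0, 56.0], [309.0, 194.0]), (0.49, [523.0, 24.0, 108.0], [286.0, 182.0])]
shaker [(0.72, [492.0, -46.0, 91.0], [310.0, 191.0])]
mug [(0.58, [480.0, 272.0, 24.0], [206.0, 207.0])]
```

View pics/both0.png

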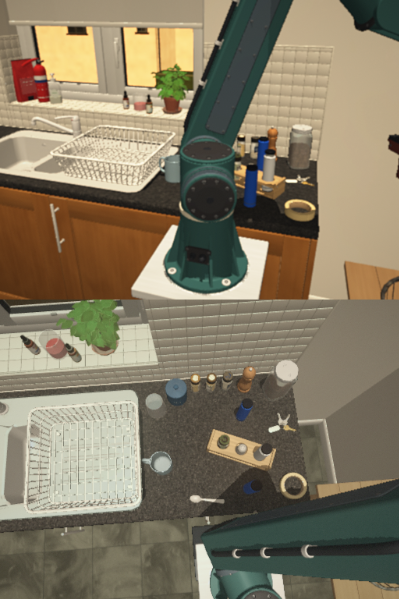

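Run:
```python
from workcell import r
import cv2,numpy as np
c={}
for n,(x,y) in {"side":(345,205),"top":(315,190)}.items():
    d=r.get_image(n); c[n]=cv2.resize(d['frame'][y-60:y+60,x-65:x+65],None,fx=3,fy=4.5 if 0 else 3,interpolation=cv2.INTER_CUBIC)
cv2.imwrite('pics/crop.png',np.hstack([c['side'],c['top']]))
```

```text
(no output)
```

View pics/crop.png

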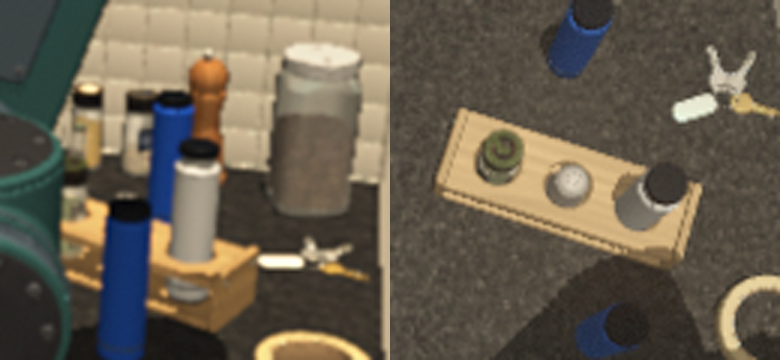

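The crop shows three candidates: the steel flask in the caddy's right-hand hole (lid at top px 342,191) and the blue look-alikes at (319,135) and (329,239). The steel-grey one with a black lid, standing in the caddy, is the one meant. I'll move above it.

```bash
python3 -m crank '[[3,-2.4,-1.5,0,0,-0.08,-1],[6,-4.7,-3,0,0,-0.16,-1],[9,-7.1,-4.5,0,0,-0.24,-1],[12,-9.4,-4.5,0,0,-0.32,-1],[15,-11.8,-4.5,0,0,-0.4,-1]]' 30
cat > h.py <<'E'
from workcell import r
import numpy as np
from scipy.spatial.transform import Rotation as R
def st():
    s=r.read_state(); return s,np.array(s['tool_pos']),R.from_quat(s['orientation'])
def rel(target,yaw=None):
    "shift (cm) in tool axes and turn to world target (mm), tool pointing down, tool y at yaw deg"
    s,p,q=st(); out=q.inv().apply(np.array(target)-p)/10
    t=[0,0,0]
    if yaw is not None:
        a=np.radians(yaw); G=np.array([[-np.sin(a),np.cos(a),0],[np.cos(a),np.sin(a),0],[0,0,-1]]).T
        t=(q.inv()*R.from_matrix(G)).as_rotvec()
    return np.round(out,2),np.round(t,3)
E
python3 -c "
from h import *
print(st()[1],rel([469,-116,270],-18))"
```

```text
time_s: 1.22
tool_pos: [344.1, -369.5, 268.9]
orientation: [0.911, 0.412, 0.0, 0.001]
wrist_force: [1.2, -0.7, -0.7]
grip_width: 58.3
grasp_force: 0.0
[ 344.10480872 -369.47182811  268.86884132] (array([27.28, -7.37, -0.15]), array([ 0.003,  0.001, -0.408]))
```

```bash
python3 -m crank '[[3.8,-1,0,0,0,-0.08,-1],[7.6,-2,0,0,0,-0.16,-1],[11.4,-3,0,0,0,-0.24,-1],[15.2,-4,0,0,0,-0.32,-1],[19,-5,0,0,0,-0.40,-1]]'
python3 - <<'E'
from h import *
import cv2
for i in range(2): r.get_image('wrist')
s,p,q=st(); d=r.get_image('wrist'); cv2.imwrite('pics/w1.png',d['frame'])
print(p,s['orientation'],np.round(d['tool_from_camera'],3).tolist(),np.round(d['camera_matrix'],1).tolist())
T=np.array(d['tool_from_camera'])
for l in ('flask','lid_top'):print(l,[(x['score'],np.round(x['centre'],1)) for x in r.search_frame('wrist',l)])
print(rel([469,-116,270],-18))
for c in('side','top'):
    r.get_image(c);print(c,[(x['score'],np.round(x['centre'],1)) for x in r.search_frame(c,'lid_top')])
E
```

```text
time_s: 1.63
tool_pos: [432.3, -193.1, 268.0]
orientation: [0.811, 0.585, 0.0, 0.0]
wrist_force: [0.2, -0.3, 0.1]
grip_width: 24.8
grasp_force: 0.0
[ 433.32784718 -189.98660959  267.87602035] [ 8.09859545e-01  5.86622634e-01  1.06807847e-03 -5.12499514e-04] [[0.001, -0.969, -0.246, 65.667], [1.0, 0.001, 0.0, 0.431], [-0.0, -0.246, 0.969, -162.467], [0.0, 0.0, 0.0, 1.0]] [[290.0, 0.0, 261.7], [0.0, 290.0, 191.6], [0.0, 0.0, 1.0]]
flask [(0.91, array([633.8, -83.1,  94.1])), (0.73, array([ 472.1, -117.2,  172.2])), (0.63, array([357.1, -74.3, 150.2]))]
lid_top [(0.98, array([ 469.9, -118.4,  171. ])), (0.92, array([350.7, -68.6, 156.2])), (0.46, array([642.2, -90.6, 150.5]))]
(array([ 8.68,  1.01, -0.23]), array([ 0.   ,  0.001, -0.01 ]))
side [(0.62, array([639.9, -74.9, 156. ])), (0.61, array([ 461.2, -119.6,  170.6]))]
top [(0.56, array([646.1, -72.7, 158.9])), (0.54, array([345.4, -68.6, 158.5])), (0.47, array([ 469.7, -115.6,  172.9]))]
```

View pics/w1.png

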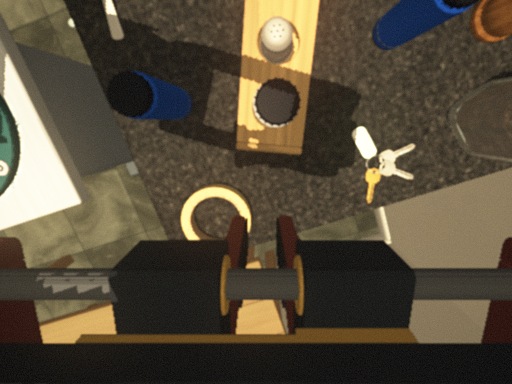

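The wrist view shows the flask's black lid at (276,103) in the end hole of the caddy, the salt shaker at (276,38), and the caddy axis nearly along tool x. I'll measure the lid by ray.

Run:
```python
from h import *
import cv2
for i in range(2): r.get_image('wrist')
s,p,q=st(); d=r.get_image('wrist');T=np.array(d['tool_from_camera']);K=d['camera_matrix']
g=cv2.cvtColor(d['frame'],cv2.COLOR_BGR2GRAY)
cc=cv2.HoughCircles(cv2.GaussianBlur(g,(3,3),0)[60:150,220:330],cv2.HOUGH_GRADIENT,1.5,20,param1=100,param2=15,minRadius=15,maxRadius=32)
def ray(u,v,z):
    c=p+q.apply(T[:3,3]); w=q.apply(T[:3,:3]@np.linalg.solve(K,[u,v,1])); return c+w*(z-c[2])/w[2]
if cc is not None:
    for c in cc[0][:3]: print(c+[220,60,0],ray(c[0]+220,c[1]+60,171))
for m in r.cut_out('wrist','flask_lid')[:3]:
    M=m['mask'].astype(np.uint8); ct=max(cv2.findContours(M,0,2)[0],key=cv2.contourArea)
    (x,y),(a,b),_=cv2.fitEllipse(ct); print(m['score'],x,y,a,b,ray(x,y,171))
print(rel([469.5,-117,270],-20))
```

```text
[276.25        93.75        22.64999962] [ 471.04910507 -118.8145238   171.        ]
[264.25       114.75        31.04999924] [ 455.90842716 -131.88107061  171.        ]
[243.25       123.75        22.79999924] [ 436.1935906  -133.19467191  171.        ]
0.57 128.15667724609375 87.41081237792969 42.82954406738281 47.59468078613281 [354.15352674 -73.85295755 171.        ]
(array([ 8.66,  1.09, -0.24]), array([-0.   , -0.   ,  0.022]))
```

```bash
python3 -m crank '[[2.9,0.4,0,0,0,0,-1],[5.8,0.8,1,0,0,0,-1],[8.6,1.1,2,0,0,0.02,-1],[8.6,1.1,4,0,0,0.02,-1],[8.6,1.1,6,0,0,0.02,-1]]'
python3 - <<'E'
from h import *
import cv2
for i in range(3): r.get_image('wrist')
print(st()[1],st()[0]['wrist_force'],st()[0]['grip_width'],rel([470,-117.5,180],-20))
a=r.get_image('side')['frame'];b=r.get_image('wrist')['frame']
print([(x['score'],np.round(x['centre'],1)) for x in r.search_frame('wrist','lid_top')])
a=cv2.resize(a[130:250,280:400],(384,384),interpolation=2)
cv2.imwrite('pics/p2.png',cv2.resize(np.hstack([a,b]),(800,343)))
E
```

```text
time_s: 2.7
tool_pos: [470.7, -116.0, 207.6]
orientation: [0.817, 0.576, 0.001, 0.001]
wrist_force: [-0.0, -0.4, -0.4]
grip_width: 0.5
grasp_force: 0.0
[ 468.398567   -116.48116301  206.64386916] [-0.51536452 -0.38081181  0.77089047] 0.6378457251819246 (array([-0.04,  0.19,  2.66]), array([-0.004, -0.   ,  0.004]))
[(0.94, array([353. , -64.7, 158. ])), (0.85, array([ 477.8, -112.4,  172.3])), (0.63, array([647.1, -72.7, 155.6]))]
```

View pics/p2.png

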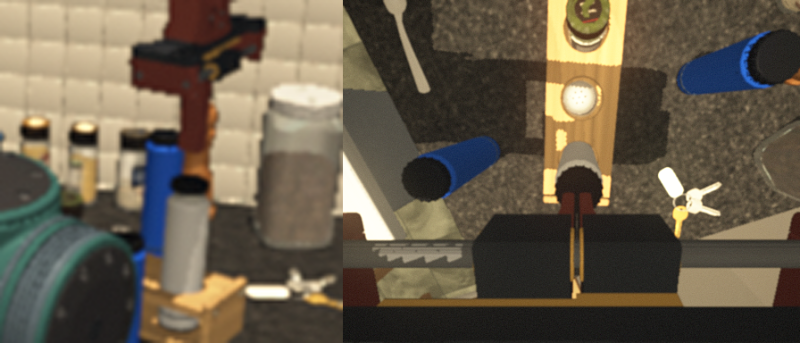

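The shut fingers hang right above the lid in both views (side crop: fingers at 195,150 over lid at 188,183), so I'll press in small steps.

```bash
python3 -m crank '[[0,0.1,0.8,0,0,0,-1],[0,0.1,1.6,0,0,0,-1],[0,0.1,2.4,0,0,0,-1],[0,0.1,2.6,0,0,0,-1],[0,0.1,2.8,0,0,0,-1]]'; python3 -m crank '[[0,0,0.1,0,0,0,-1],[0,0,0.2,0,0,0,-1],[0,0,0.3,0,0,0,-1],[0,0,0.4,0,0,0,-1],[0,0,0.4,0,0,0,-1]]'
```

```text
time_s: 3.42
tool_pos: [470.0, -117.0, 178.8]
orientation: [0.818, 0.575, -0.0, -0.001]
wrist_force: [1.0, 0.1, -0.5]
grip_width: 0.3
grasp_force: 0.0
time_s: 3.83
tool_pos: [470.6, -117.2, 175.6]
orientation: [0.818, 0.575, 0.0, -0.0]
wrist_force: [0.6, -0.3, -0.2]
grip_width: 0.7
grasp_force: 0.0
```

```bash
for i in 1 2; do python3 -m crank '[[0,0,0.1,0,0,0,-1],[0,0,0.2,0,0,0,-1],[0,0,0.3,0,0,0,-1],[0,0,0.3,0,0,0,-1],[0,0,0.3,0,0,0,-1]]' | egrep 'pos|force'; done
```

```text
tool_pos: [470.5, -117.2, 172.6]
wrist_force: [-0.9, -0.5, 0.0]
grasp_force: 0.0
tool_pos: [470.5, -117.1, 169.5]
wrist_force: [-0.4, -0.0, 0.1]
grasp_force: 0.0
```

```bash
for i in 1 2; do python3 -m crank '[[0,0,0.1,0,0,0,-1],[0,0,0.2,0,0,0,-1],[0,0,0.2,0,0,0,-1],[0,0,0.2,0,0,0,-1]]' | egrep 'pos|wrist'; done
```

```text
tool_pos: [470.5, -117.1, 167.5]
wrist_force: [-0.6, 0.4, -0.3]
tool_pos: [470.5, -117.1, 165.5]
wrist_force: [0.5, 0.1, 0.4]
```

Run:
```python
from h import *
import cv2
d=r.get_image('side');a=d['frame']
for c in('side','wrist','top'):
    if c!='side': r.get_image(c)
    print(c,[(round(x['score'],2),np.round(x['centre'],1)) for x in r.search_frame(c,'lid_top')])
s,p,q=st();print(p)
print(cv2.projectPoints(p[None],d['rvec'],d['tvec'],d['camera_matrix'],None)[0].ravel())
b=r.get_image('wrist')['frame'][140:260,215:335]
a=a[150:250,300:400]
cv2.imwrite('pics/p3.png',np.hstack([cv2.resize(x,(400,400),interpolation=2) for x in(a,b)]))
```

```text
side [(0.51, array([347.1, -76.7, 154.8]))]
wrist [(0.87, array([630.8, -71.7, 150.7])), (0.61, array([352.9, -69.1, 158.7]))]
top [(0.5, array([647.7, -72.5, 156.8])), (0.43, array([342.4, -72.1, 158.6])), (0.37, array([498.5, -25.6,  56.8]))]
[ 470.5197798  -117.16561569  165.6213474 ]
[346.48819064 195.04345086]
```

View pics/p3.png

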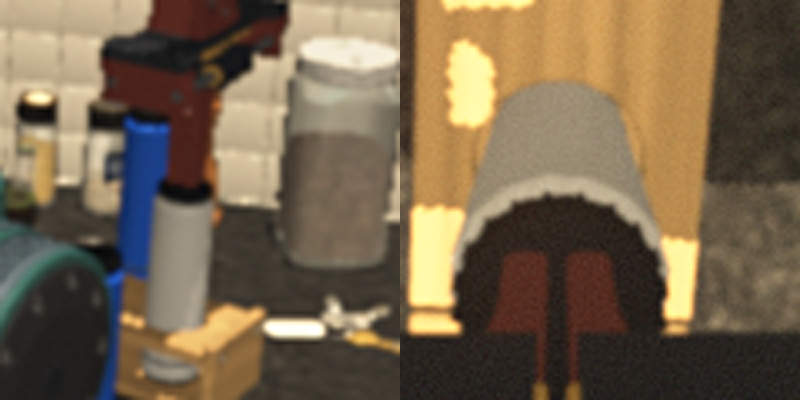

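The fingers are centred on the lid, just touching or nearly so (wrist crop: 565,290). I'll go on until force shows.

```bash
for i in 1 2; do python3 -m crank '[[0,0,0.05,0,0,0,-1],[0,0,0.1,0,0,0,-1],[0,0,0.1,0,0,0,-1]]' | egrep 'pos|wrist'; done
```

```text
tool_pos: [471.1, -117.4, 165.3]
wrist_force: [-1.3, 0.8, 6.7]
tool_pos: [472.0, -117.7, 165.3]
wrist_force: [-1.9, -0.2, 12.4]
```

Lid home: 12.4 N at z=165.3 matches the expected 165. I'll retract, open, and check the lid.

```bash
python3 -m crank '[[0,0,-1,0,0,0,-1],[0,0,-3,0,0,0,-1],[0,0,-5,0,0,0,1],[0,0,-5,0,0,0,1],[0,0,-5,0,0,0,1]]' | egrep 'pos|wrist|time'; python3 -m crank '[[0,0,0,0,0,0,1],[0,0,0,0,0,0,1],[0,0,0,0,0,0,1],[0,0,0,0,0,0,1],[0,0,0,0,0,0,1]]'
python3 - <<'E'
from h import *
import cv2
a=r.get_image('side')['frame'][150:250,300:400];b=r.get_image('wrist')['frame'][80:280,160:360]
print([(round(x['score'],2),np.round(x['centre'],1)) for x in r.search_frame('wrist','lid_top')])
print([(round(x['score'],2),np.round(x['centre'],1)) for x in r.search_frame('side','lid_top')])
print(rel([469.5,-117.5,112],-20))
cv2.imwrite('pics/p4.png',np.hstack([cv2.resize(x,(400,400),interpolation=2) for x in(a,b)]))
E
```

```text
time_s: 6.6
tool_pos: [471.3, -117.5, 214.7]
wrist_force: [0.4, -0.0, -0.7]
time_s: 7.02
tool_pos: [470.2, -117.0, 213.1]
orientation: [0.818, 0.575, -0.0, -0.001]
wrist_force: [0.2, -0.8, -0.1]
grip_width: 50.6
grasp_force: 0.0
[(0.95, array([352.2, -69.2, 155.5])), (0.82, array([ 470.5, -113.7,  163.7])), (0.76, array([646. , -73.6, 155.2]))]
[(0.39, array([346.2, -77.1, 157.4]))]
(array([-0.07, -0.08, 10.15]), array([-0.   , -0.   ,  0.004]))
```

View pics/p4.png

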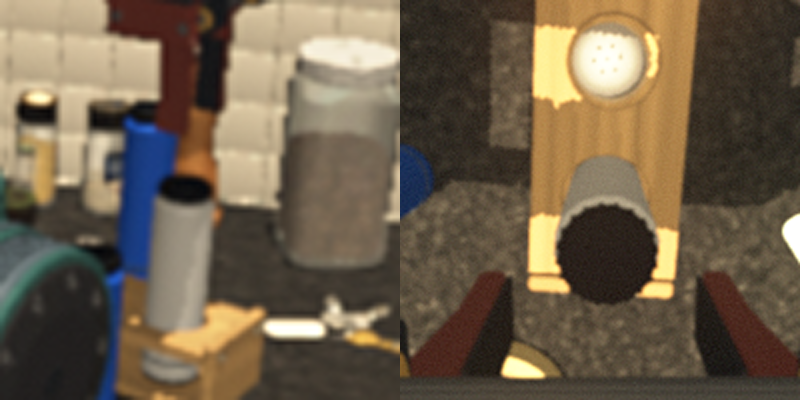

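The lid now sits low on the body (side crop 185,188) and is centred between the opening fingers (wrist crop 605,255). I'll open fully, descend and grip.

```bash
python3 -m crank '[[0,0,0,0,0,0,1],[0,0,0,0,0,0,1],[0,0,0,0,0,0,1],[0,0,0,0,0,0,1],[0,0,0,0,0,0,1]]' |egrep 'pos|wid'; python3 -m crank '[[0,0,2,0,0,0,1],[0,0,4,0,0,0,1],[0,0,6,0,0,0,1],[0,0,8,0,0,0,1],[0,0,9,0,0,0,1]]'|egrep 'pos|wid|wrist';  python3 -m crank '[[0,0,0.6,0,0,0,1],[0,0,1.2,0,0,0,1],[0,0,1.2,0,0,0,1],[0,0,1.2,0,0,0,1]]'
```

```text
tool_pos: [470.5, -117.2, 213.7]
grip_width: 87.5
tool_pos: [469.4, -116.7, 121.8]
wrist_force: [0.1, 0.7, -0.5]
grip_width: 87.7
time_s: 8.38
tool_pos: [471.0, -117.3, 112.1]
orientation: [0.818, 0.575, 0.0, 0.0]
wrist_force: [-0.0, 1.6, -0.2]
grip_width: 87.7
grasp_force: 0.0
```

```bash
for i in 1 2; do python3 -m crank '[[0,0,0,0,0,0,0],[0,0,0,0,0,0,-0.5],[0,0,0,0,0,0,-1],[0,0,0,0,0,0,-1],[0,0,0,0,0,0,-1]]' 40|egrep 'pos|gr|wrist'; done; python3 -m crank '[[0,0,0,0,0,0,-1],[0,0,0,0,0,0,-1],[0,0,0,0,0,0,-1]]' 40
```

```text
tool_pos: [470.7, -117.2, 112.0]
wrist_force: [-0.1, -1.0, -0.4]
grip_width: 58.2
grasp_force: 0.0
tool_pos: [470.7, -117.2, 111.7]
wrist_force: [-0.1, 0.1, -0.1]
grip_width: 43.4
grasp_force: 40.0
time_s: 9.47
tool_pos: [470.7, -117.2, 111.7]
orientation: [0.818, 0.575, 0.0, 0.0]
wrist_force: [1.1, -0.3, 1.0]
grip_width: 43.1
grasp_force: 40.0
```

```bash
python3 -m crank '[[0,0,-0.6,0,0,0,-1],[0,0,-1.5,0,0,0,-1],[0,0,-2.7,0,0,0,-1],[0,0,-4,0,0,0,-1],[0,0,-5.5,0,0,0,-1]]'|egrep 'pos|gr|wrist';python3 -m crank '[[0,0,-2,0,0,0,-1],[0,0,-4,0,0,0,-1],[0,0,-6,0,0,0,-1],[0,0,-8,0,0,0,-1],[0,0,-10,0,0,0,-1]]'|egrep 'pos|gr|wrist';python3 -m crank '[[0,0,-2,0,0,0,-1],[0,0,-4,0,0,0,-1],[0,0,-6,0,0,0,-1],[0,0,-8,0,0,0,-1],[0,0,-9,0,0,0,-1]]'
```

```text
tool_pos: [469.7, -116.8, 167.2]
wrist_force: [0.2, -1.0, -4.3]
grip_width: 43.3
grasp_force: 40.0
tool_pos: [469.8, -116.8, 268.1]
wrist_force: [0.2, -0.2, -3.0]
grip_width: 43.2
grasp_force: 40.0
time_s: 10.72
tool_pos: [470.8, -117.3, 359.5]
orientation: [0.818, 0.575, 0.001, 0.001]
wrist_force: [0.7, 0.6, -2.1]
grip_width: 43.0
grasp_force: 40.0
```

```bash
python3 -m crank '[[0,0.5,0,-0.05,0,0,-1],[0,1.5,0,-0.13,0,0,-1],[0,3,0,-0.21,0,0,-1],[0,4.5,0,-0.30,0,0,-1],[0,6,0,-0.38,0,0,-1]]';python3 -m crank '[[0,0.5,0,-0.09,0,0,-1],[0,1,0,-0.18,0,0,-1],[0,1.5,0,-0.27,0,0,-1],[0,2,0,-0.36,0,0,-1],[0,2.5,0,-0.45,0,0,-1]]'; python3 -c "
from h import *
s,p,q=st();print(p,np.degrees(np.arccos(-q.apply([0,0,1])[2])),s['joints'])"
```

```text
time_s: 11.13
tool_pos: [526.5, -137.2, 356.5]
orientation: [0.803, 0.565, 0.109, 0.155]
wrist_force: [-0.4, 0.4, -4.2]
grip_width: 43.6
grasp_force: 40.0
time_s: 11.55
tool_pos: [547.4, -144.8, 365.3]
orientation: [0.748, 0.526, 0.232, 0.331]
wrist_force: [1.0, 0.5, -4.6]
grip_width: 43.6
grasp_force: 40.0
[ 547.37857595 -144.77612346  365.32202566] 47.65400750793446 [-0.41617395 -0.15595537  2.06032636  0.1317587   0.40992752 -0.16895689]
```

```bash
python3 -m crank '[[0,1.5,-0.3,-0.01,0,0,-1],[0,3.5,-0.6,-0.05,0,0,-1],[0,5.5,-1,-0.1,0,0,-1],[0,7.5,-1.4,-0.14,0,0,-1],[0,8.8,-1.6,-0.17,0,0,-1]]';python3 -m crank '[[0,0,0,0,0,0,-1],[0,0,0,0,0,0,-1],[0,0,0,0,0,0,-1],[0,0,0,0,0,0,-1],[0,0,0,0,0,0,-1]]'
python3 - <<'E'
from h import *
import cv2
s,p,q=st();print(p,np.degrees(np.arccos(-q.apply([0,0,1])[2])),s['joints'],np.abs(s['joint_velocities']).max())
a=r.get_image('side')['frame'][40:240,250:450];b=r.get_image('wrist')['frame'][80:380,110:410]
print([(round(x['score'],2),np.round(x['centre'],1)) for x in r.search_frame('side','flask')])
cv2.imwrite('pics/p5.png',np.hstack([cv2.resize(x,(400,400),interpolation=2) for x in(a,b)]))
E
```

```text
time_s: 11.97
tool_pos: [593.3, -161.1, 441.8]
orientation: [0.718, 0.505, 0.276, 0.392]
wrist_force: [0.0, 0.1, -2.9]
grip_width: 43.7
grasp_force: 40.0
time_s: 12.38
tool_pos: [593.1, -161.2, 440.5]
orientation: [0.718, 0.505, 0.275, 0.391]
wrist_force: [-0.3, -0.4, -2.7]
grip_width: 43.4
grasp_force: 40.0
[ 593.08221637 -161.15434096  440.48981026] 57.164889107880995 [-0.41409565 -0.16581752  2.00188986  0.18951448  0.31417254 -0.21789754] 0.008014758527322387
[(0.93, array([ 603.5, -179.5,  413.3])), (0.81, array([338.2, -84.7,  63.4])), (0.7, array([632.7, -74.9,  87.7]))]
```

View pics/p5.png

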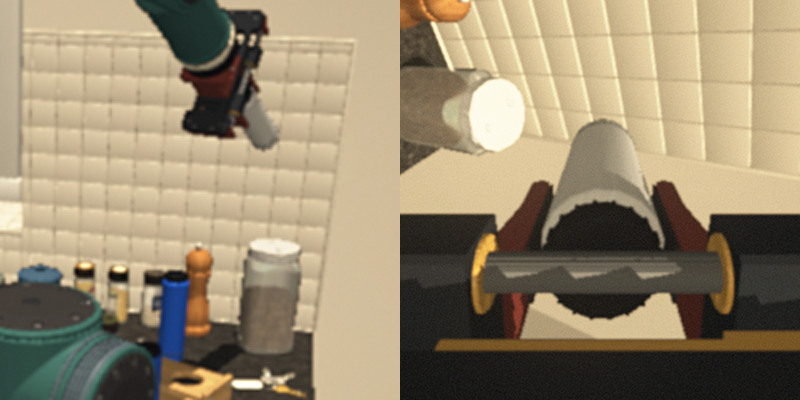

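The side view shows the flask held in the air at about 57°, clear of everything (crop 262,125). In the wrist view the lid is in place at (605,260), in line with the body. Handing in.

```bash
python3 -c "
from workcell import r
print(r.finish_job())"
```

```text
the job is handed in; nothing more can be done
None
```

I pressed the lid home at about 12 N, drew the flask out of the caddy by its body and handed the job in holding it still at about 57° of tilt, some 35 cm up. In the last pictures the lid still looked seated and nothing else had been moved; it took about 12.5 s, and no verdict came back.

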